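# Close up the mortar-cube case

## Robot

A 6-joint arm with a two-finger parallel gripper is mounted at the origin on a cart in front of the work surface, level with it; the furniture and walls round the work are solid. World frame = base frame: x ahead of the robot, y to its left, z up, the work surface at z = 0. Lengths are in m, angles in rad, forces in N, time in s.
With the tool pointing down it reaches from about 0.425 to 0.95 m from the base axis. Payload 3.5 kg.
Tool frame: the origin (TCP) lies at the very end of the fingers, on their centre line; the grasp point (between the pads) lies 19 mm behind it; z points along the fingers, y is the line along which they close (so a half turn about z gives the same grasp; the last joint's range is limited). The gripper opens to 85 mm and grips with 20 to 120 N. Pads are 22 mm wide; open, the fingers measure 114 mm over their backs; the gripper's body (76 mm by 85 mm) begins 54 mm behind the grasp point. The pads swing forward as they close: fully open they stand 13 mm farther back than shut.
Start: joints at [1.016, 0.286, 1.577, -0, 1.279, -0.15], TCP at [0.266, 0.62, 0.231] pointing down, gripper open.
Joint ranges: [-2.77, 2.77], [-0.9, 2.22], [0.21, 2.48], [-1.53, 4.67], [0.24, 2.81], [-2.84, 2.84]. Speed limits (rad/s): [2.79, 2.79, 3.14, 3.14, 3.14, 3.14].

## Interface

Orientations are given as a unit quaternion [x, y, z, w].
In Python, from cell import read_state, snapshot, job_done gives the robot as it stands.
- The arm moves only by the tool step_arm, never from a script. Its argument "plan" is a list that holds one entry, the list of rows, each a list of 4 numbers: the shift along the tool's x, y, z in m, then the turn about the tool's z in rad. A call has 1 to 8 rows; each row is the pose to reach, as a shift and turn from the pose commanded when the call began, along the tool's axes at that moment; what a row does not reach only later rows make up. A row lasts 1/8 s, in which the tool goes at most 62.5 mm and 10.7 degrees, less where a joint would pass 70% of its speed; a pose out of reach is approached as far as the arm can. A call with a gripper value outside its range is refused whole. "claw" is the opening, from 0 (shut) to 1 (fully open), set as the call begins (left out, the last holds). The fingers move at their own pace and stop on an object; "grip_force" is the grip in N (left out, the last holds). Time passes only in rows, so rows that repeat a pose let the fingers close. It gives the time, the measured TCP pose, the force, the opening and the grip force at its end, in the units of the state.
- read_state(): the state, without advancing time (a new reading comes with each control period).
- snapshot(name): name is "scene" or "top"; returns a dict with "pixels" (480x640x3 uint8, blue, green, red), "K" (3x3 intrinsics, pixels), "camera_from_world" (4x4, takes a point from world to camera coordinates). Camera axes: x right, y down, z forward; pixel columns grow to the right and rows downward; lengths in m; the calibration is good to about 2 mm. A picture is of the moment at which its call begins. There is no depth.
- job_done(): hands the job in; it is judged then, once.
The state is a dict: "time": time; "q": joint angles; "joint_velocities": joint speeds; "joint_efforts": joint torques, N m; "tool_pos": TCP position; "tool_rot": TCP orientation; "force": force on the tool from outside, world axes, zero at the start; "torque": the same for the moment, N m; "gripper_width": finger opening in m; "grasp_force": force on a finger pad.
Only numpy, scipy, OpenCV 4.12 (cv2) and the standard library are available. Lean on these libraries where they do the work, as an engineer would, in place of code of your own. Each camera call takes 0.05 s, during which the arm holds its last target. There are 200 camera calls.

## Task

The plywood case with the mortar cubes is to be closed up. With closed fingertips, first push the upright aluminium flap over until it lies down flat inside the case on top of the cube cells, and only then push the open plywood lid over and press it fully shut without slamming it. Grasp and lift nothing: the cubes stay in their cells, and the things standing round the case stay where they are.

Things in the scene. Friction and masses are not known exactly. Their poses are not given: they have to be found in the camera images.
- case: Fixed plywood case, 136 mm (x) by 154 mm (y), 70 mm high, walls 9 mm, open-topped, four cells. Origin at the centre of its underside, z up; a wire handle marks its -x end. The flap is hinged along its +y wall, the lid along its -y wall; both hinges run along its x axis and are stiff: parts stay at any angle and must be pushed all the way down.
- flap (a joint): Angle of the inner aluminium flap: 0 = lying flat in the case (its stop), about 1.57 = upright, 1.75 = outer stop. It starts near upright. Pushing it over takes up to about 1.5 N at its free edge.
- flap_hinge (a point): Point on the flap's hinge line, in the middle of its length: 65.5 mm from the case's origin towards the case's +y, 58 mm above the worktop (12 mm below the rim, just inside the wall). Axes are those of the case.
- flap_mid (a point): Point on the flap's outer face (the one to push: looks to the case's +y when upright, up when folded), mid-length, 85 mm from the hinge line; z is the outward normal. The flap is a 4 mm sheet 112 mm long, 126 mm from hinge to rolled free edge (8 mm thick); outer face 4 mm outside the hinge line. Folded, that face is 62 mm above the worktop, 8 mm below the rim.
- lid (a joint): Angle of the plywood lid: 0 = shut, resting on the rim, 1.57 = upright, 2.25 = outer stop. It starts open, leaning back away from the case. Pushing it takes 1 to 5 N near its free edge.
- lid_hinge (a point): Point on the lid's hinge line, in the middle of its length: 77 mm from the case's origin towards the case's -y, 70 mm above the worktop. Axes are those of the case.
- lid_mid (a point): Point on the lid's outer face (the one to push: looks to the case's -y when upright, up when shut), mid-length, 110 mm from the hinge line; z is the outward normal. The lid is a 10 mm board 136 mm long, 154 mm from hinge to free edge; outer face 10 mm outside the hinge line. Shut, that face is 80 mm above the worktop.
- cube_1: Grey mortar cube, 40 mm, loose in one of the cells of the case, its underside 8 mm and its top 48 mm above the worktop (under the folded flap). Origin at the centre of its underside. Leave it there.
- cube_2: Grey mortar cube, 40 mm, loose in one of the cells of the case, its underside 8 mm and its top 48 mm above the worktop (under the folded flap). Origin at the centre of its underside. Leave it there.
- cube_3: Grey mortar cube, 40 mm, loose in one of the cells of the case, its underside 8 mm and its top 48 mm above the worktop (under the folded flap). Origin at the centre of its underside. Leave it there.
- tin: Bystander: round aluminium sample tin, 60 mm across, 40 mm high, loose beyond the case (at its +x end). Origin at the centre of its underside.
- weighing_bottle: Bystander: glass weighing bottle with stopper, 43 mm across, 64 mm high, loose beyond the case (at its +x end). Origin at the centre of its underside.
- stopwatch: Bystander: black stopwatch lying flat, 71 x 60 mm, 19 mm high, loose on the lid side (-y) of the case, under the leaning lid. Origin at the centre of its underside.
- crucible: Bystander: white porcelain crucible, 44 mm across, 37 mm high, loose on the flap side (+y) of the case. Origin at the centre of its underside.
- marker: Bystander: black and white marker pen, 135 mm long, 16 mm high, lying on the worktop at the right. Origin at the centre of its underside.
Things that resemble listed ones, but are neither listed nor needed, are in the scene too. What is shaped like the cube_1 but orange or red is not meant.

How it is judged:
By the outcome, as a careful person would: the job done as asked, in the order asked, and still so for the second after the job is handed in, with the robot touching nothing.
It also fails if it takes over 53 s, if anything falls off the work surface, if the arm or the gripper's body presses on something with over 40 N, if the wrist force passes 120 N, or if a joint passes its speed limit or range.

## Working session

There is one attempt and no reset: what is moved stays moved. The work goes in short steps, Python scripts to look and compute and a tool call to move; the robot and the scene stay as the last step left them, time stands still between calls to the robot, and variables do not carry over. Pictures are saved under pics/ and viewed, at most 10 in all, crops included, and the job is handed in when it is done.

Besides the shell and the picture viewer there is one more tool, called after ">>>" as name(argument=value, ...) on one line, values as JSON. step_arm: Moves the arm, as the interface text tells. Its arguments: {"type":"object","properties":{"plan":{"type":"array"},"claw":{"type":"number"},"grip_force":{"type":"number"}},"required":["plan"]}

```bash
mkdir -p pics; python3 - <<'E'
from cell import *
import cv2,numpy as np
for n in("scene","top"):
    s=snapshot(n);cv2.imwrite(f"pics/{n}0.png",s["pixels"]);print(n,s["K"].tolist(),np.round(s["camera_from_world"],4).tolist())
print(read_state())
E
```

```text
scene [[447.82619629126754, 0.0, 316.5687591090238], [0.0, 447.82619629126754, 242.12221177411757], [0.0, 0.0, 1.0]] [[0.7709, 0.6365, 0.0224, -0.3085], [0.3054, -0.3386, -0.89, -0.1169], [-0.5589, 0.693, -0.4554, 1.3304], [0.0, 0.0, 0.0, 1.0]]
top [[500.7278961029354, 0.0, 322.3754361704309], [0.0, 500.7278961029354, 238.21219133987853], [0.0, 0.0, 1.0]] [[0.0013, -1.0, -0.0023, -0.1096], [-0.981, -0.0008, -0.1938, 0.5201], [0.1938, 0.0025, -0.981, 1.103], [0.0, 0.0, 0.0, 1.0]]
{'time': 0.1, 'q': array([ 1.01599944e+00,  2.87150346e-01,  1.57799174e+00, -1.24070809e-05,
        1.27856775e+00, -1.49955385e-01]), 'joint_velocities': array([-0.00093847, -0.00343489, -0.00188153,  0.00015256, -0.00029119,
        0.00018162]), 'joint_efforts': array([-3.42346666e-04, -4.07295370e+01, -2.93698937e+01, -1.61433354e-04,
        3.38268030e-03,  6.36092267e-06]), 'tool_pos': array([0.26550877, 0.61996898, 0.23005766]), 'tool_rot': array([ 2.01039374e-01,  9.79582589e-01, -9.95598220e-04, -3.59777517e-04]), 'force': array([ 0.06777488, -0.22925098, -0.96665157]), 'torque': array([-0.01302286,  0.01328996, -0.00217342]), 'grasp_force': 0.0, 'gripper_width': 0.08542808308496377}
```

View pics/scene0.png

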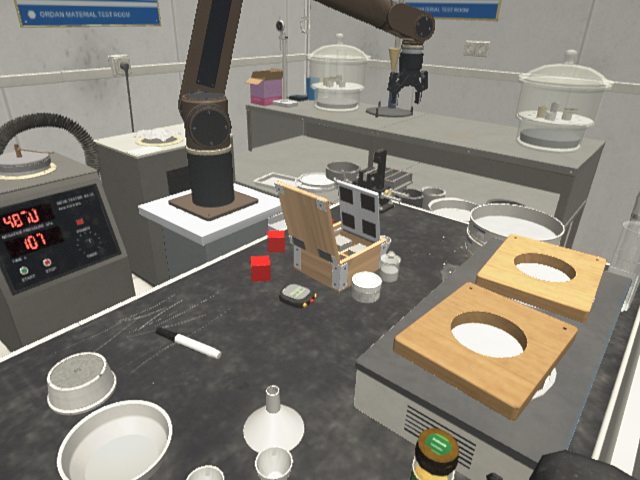

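View pics/top0.png

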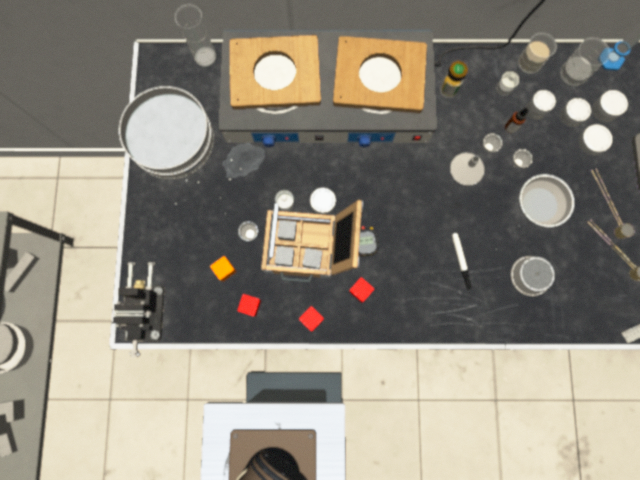

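The scene view shows the case near (335,245) with the lid at (310,225) and the flap at (360,210). The top view shows the case at (300,243), handle at (295,277), flap edge-on at (275,230), lid at (347,235), tin (322,200), bottle (284,199), crucible (248,231) and stopwatch (367,240). I'll enlarge it.

```bash
python3 - <<'E'
import cv2,numpy as np
a=cv2.imread("pics/top0.png")[180:300,220:390];b=cv2.imread("pics/scene0.png")[140:310,250:420]
a=cv2.resize(a,None,fx=4.7,fy=4.7,interpolation=2);b=cv2.resize(b,None,fx=3.5,fy=3.5,interpolation=2)
cv2.imwrite("pics/c1.png",a);cv2.imwrite("pics/c2.png",b)
E
```

```text
(no output)
```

View pics/c1.png

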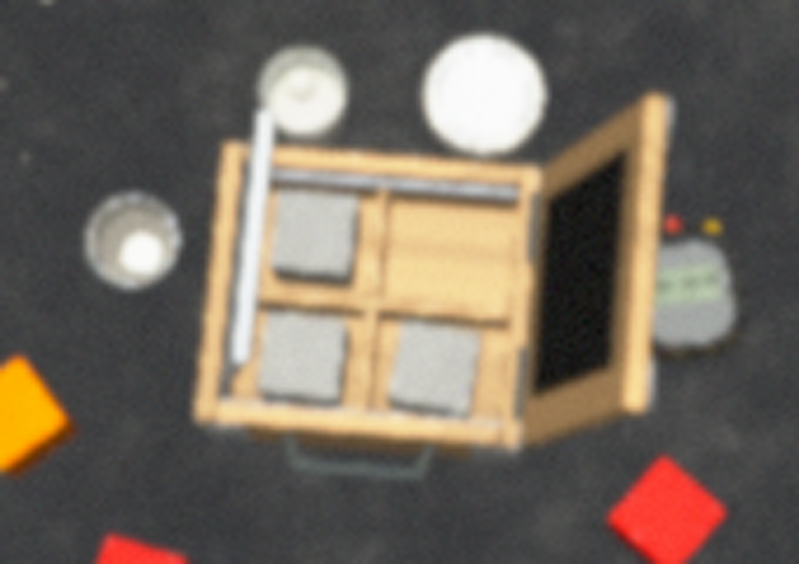

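View pics/c2.png

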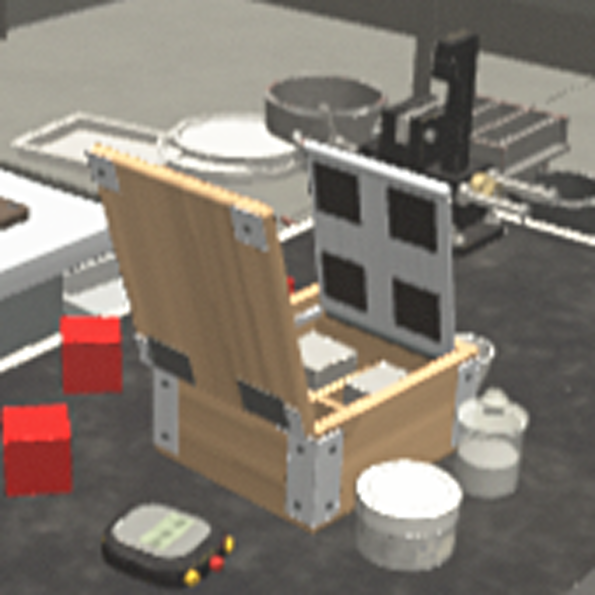

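The crop shows the rim corners at crop pixels (230,143), (197,420), (518,445) and (540,167). The flap's free edge runs (263,110)-(240,362) and the lid's free edge (657,95)-(640,408). The second crop confirms the lid at the left and the perforated flap at the far right.

```bash
cat >h.py <<'E'
from cell import *
import cv2,numpy as np
def ray(s,u,v,z):
    T=s["camera_from_world"];R=T[:3,:3];c=-R.T@T[:3,3]
    d=R.T@np.linalg.inv(s["K"])@[u,v,1]
    return c+d*(z-c[2])/d[2]
E
python3 - <<'E'
from h import *
s=snapshot("top")
f=lambda x,y,z:ray(s,220+x/4.7,180+y/4.7,z)
C=np.array([f(*p,.07) for p in[(230,143),(197,420),(518,445),(540,167)]])
o=C.mean(0);print(C.round(3).tolist(),o)
ax=(C[0]+C[3]-C[1]-C[2]);ax/=np.linalg.norm(ax);ay=(C[0]+C[1]-C[2]-C[3]);ay/=np.linalg.norm(ay)
print(ax,ay); th=np.arctan2(ax[1]-ay[0],ax[0]+ay[1]);print("yaw",th)
X=np.array([np.cos(th),np.sin(th)]);Y=np.array([-X[1],X[0]])
loc=lambda p:(round(float((p-o)[:2]@X),3),round(float((p-o)[:2]@Y),3))
for n,ps,zs in[("flap",[(263,110),(240,362)],[.175,.184]),("lid",[(657,95),(640,408)],[.2,.21,.22])]:
  for z in zs: print(n,z,[loc(f(*p,z)) for p in ps])
for n,p,z in[("bottle",(303,92),.064),("tin",(484,94),.04),("cruc",(132,240),.037),("watch",(693,295),.019)]:print(n,loc(f(*p,z)),f(*p,z))
# lid edge in scene view
S=snapshot("scene")
for n,p in[("lid",(95,150)),("lid",(275,213)),("flap",(305,140)),("flap",(452,188))]:
  for z in(.18,.19,.2,.21,.22):print(n,z,loc(ray(S,250+p[0]/3.5,140+p[1]/3.5,z)))
E
```

```text
[[0.581, 0.013, 0.07], [0.445, 0.026, 0.07], [0.433, -0.127, 0.07], [0.569, -0.138, 0.07]] [ 0.50725915 -0.05622459  0.07      ]
[ 0.99622863 -0.086767    0.        ] [0.07788898 0.99696204 0.        ]
yaw -0.08242209362938946
flap 0.175 [(0.058, 0.048), (-0.055, 0.047)]
flap 0.184 [(0.056, 0.047), (-0.056, 0.046)]
lid 0.2 [(0.073, -0.124), (-0.064, -0.126)]
lid 0.21 [(0.07, -0.123), (-0.065, -0.125)]
lid 0.22 [(0.067, -0.123), (-0.067, -0.125)]
bottle (0.098, 0.043) [ 0.60859068 -0.02131516  0.064     ]
tin (0.111, -0.045) [ 0.61429954 -0.11034827  0.04      ]
cruc (0.022, 0.123) [0.5398145  0.06479188 0.037     ]
watch (0.021, -0.158) [ 0.51557509 -0.21554669  0.019     ]
lid 0.18 (-0.132, -0.06)
lid 0.19 (-0.11, -0.078)
lid 0.2 (-0.089, -0.097)
lid 0.21 (-0.068, -0.115)
lid 0.22 (-0.047, -0.134)
lid 0.18 (0.015, -0.054)
lid 0.19 (0.032, -0.073)
lid 0.2 (0.048, -0.091)
lid 0.21 (0.065, -0.11)
lid 0.22 (0.082, -0.128)
flap 0.18 (-0.057, 0.051)
flap 0.19 (-0.038, 0.029)
flap 0.2 (-0.019, 0.007)
flap 0.21 (0.0, -0.015)
flap 0.22 (0.019, -0.036)
flap 0.18 (0.059, 0.052)
flap 0.19 (0.074, 0.03)
flap 0.2 (0.09, 0.008)
flap 0.21 (0.105, -0.014)
flap 0.22 (0.121, -0.035)
```

Case origin is about (0.507, -0.056) with yaw -0.082. The flap tip is at local y 0.047 and the lid tip at local y about -0.123, z about 0.21. I'll close the fingers, rise, and go over to the flap side.

>>> step_arm(plan=[[[0,0,-0.05,0],[0,0,-0.1,0],[-0.037,-0.034,-0.1,0],[-0.073,-0.068,-0.1,0],[-0.11,-0.102,-0.1,0],[-0.147,-0.136,-0.1,0],[-0.183,-0.17,-0.1,0],[-0.22,-0.205,-0.1,0]]], claw=0)

```text
time: 1.2
tool_pos: [0.3876, 0.3439, 0.3312]
tool_rot: [0.201, 0.98, 0.0, 0.0]
force: [-0.2, -0.6, -0.3]
gripper_width: 0.0
grasp_force: 0.0
```

>>> step_arm(plan=[[[-0.037,-0.034,0,0],[-0.073,-0.068,0,-0.1],[-0.11,-0.102,0,-0.2],[-0.147,-0.136,0,-0.32],[-0.183,-0.17,0,-0.32],[-0.22,-0.205,0,-0.32],[-0.233,-0.217,0,-0.32],[-0.233,-0.217,0,-0.32]]])

```text
time: 2.2
tool_pos: [0.516, 0.0537, 0.331]
tool_rot: [0.043, 0.999, 0.0, -0.0]
force: [0.8, -0.2, -0.7]
gripper_width: -0.0001
grasp_force: 0.0
```

```bash
cat >>h.py <<'E'
from scipy.spatial.transform import Rotation as Ro
o=np.array([.5073,-.0562,0]);Cz=Ro.from_euler('z',-.0824)
def st():
    s=read_state();R=Ro.from_quat(s["tool_rot"]);L=Cz.inv()
    print("t",round(s["time"],2),"TCP local",L.apply(s["tool_pos"]-o).round(4),"toolx,y,z local",L.apply(R.as_matrix().T).round(3).tolist(),"F local",L.apply(s["force"]).round(2),"w",round(s["gripper_width"],4),"q",s["q"].round(2))
E
python3 -c "from h import *;st()"
```

```text
t 2.2 TCP local [-3.000e-04  1.102e-01  3.310e-01] toolx,y,z local [[-1.0, 0.004, 0.001], [0.004, 1.0, 0.001], [-0.001, 0.001, -1.0]] F local [ 0.76 -0.09 -0.66] w -0.0001 q [-0.09 -0.12  1.83  0.    1.43 -1.58]
```

>>> step_arm(plan=[[[0,0,0.05,0],[0,0,0.1,0],[0,0,0.15,0],[0,0,0.185,0],[0,-0.008,0.185,0],[0,-0.016,0.185,0],[0,-0.024,0.185,0],[0,-0.03,0.185,0]]])

```text
time: 3.2
tool_pos: [0.5144, 0.0235, 0.1481]
tool_rot: [0.043, 0.999, -0.0, 0.002]
force: [-0.3, -0.2, -0.5]
gripper_width: -0.0003
grasp_force: 0.0
```

>>> step_arm(plan=[[[0,-0.004,0,0],[0,-0.008,0,0],[0,-0.012,0,0],[0,-0.016,0,0],[0,-0.02,0.001,0],[0,-0.024,0.002,0],[0,-0.028,0.003,0],[0,-0.032,0.005,0]]])

```text
time: 4.2
tool_pos: [0.5109, -0.0079, 0.1414]
tool_rot: [0.042, 0.999, -0.0, 0.0]
force: [0.3, 0.1, 0.6]
gripper_width: -0.0002
grasp_force: 0.4
```

```bash
python3 -c "
from h import *;st()
a=snapshot('top')['pixels'][150:300,200:400];b=snapshot('scene')['pixels'][100:310,250:450]
cv2.imwrite('pics/d1.png',np.hstack([cv2.resize(a,(400,300)),cv2.resize(b,(400,300))]))"
```

```text
t 4.2 TCP local [-0.0004  0.0484  0.1414] toolx,y,z local [[-1.0, 0.002, -0.0], [0.002, 1.0, -0.0], [0.0, -0.0, -1.0]] F local [0.32 0.1  0.62] w -0.0002 q [-0.21  0.02  2.05 -0.    1.07 -1.7 ]
```

View pics/d1.png

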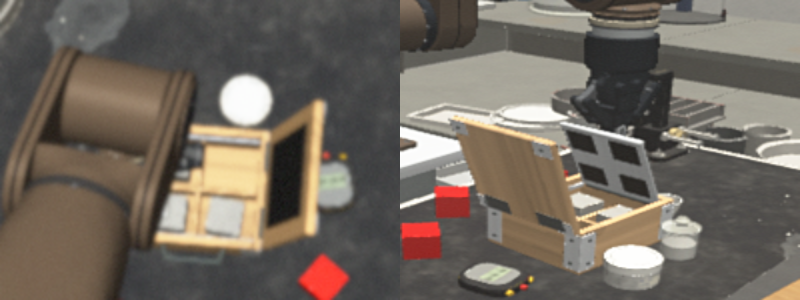

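The picture shows the flap (right half, about (605,160)) tilting inward ahead of the fingers, and everything else is in place. I'll continue along the arc.

>>> step_arm(plan=[[[0,-0.006,0.003,0],[0,-0.012,0.007,0],[0,-0.0175,0.013,0],[0,-0.023,0.018,0],[0,-0.028,0.023,0],[0,-0.034,0.029,0],[0,-0.039,0.035,0],[0,-0.043,0.042,0]]])

```text
time: 5.3
tool_pos: [0.5071, -0.0509, 0.0989]
tool_rot: [0.042, 0.999, -0.0, 0.0]
force: [-0.3, 0.0, 1.0]
gripper_width: -0.0
grasp_force: 0.3
```

>>> step_arm(plan=[[[0,-0.003,0.006,0],[0,-0.005,0.012,0],[0,-0.007,0.018,0],[0,-0.009,0.024,0],[0,-0.01,0.029,0],[0,-0.011,0.033,0],[0,-0.012,0.036,0],[0,-0.012,0.038,0]]])

```text
time: 6.3
tool_pos: [0.5061, -0.0626, 0.0619]
tool_rot: [0.042, 0.999, -0.0, -0.001]
force: [-4.5, 1.2, 10.8]
gripper_width: 0.0004
grasp_force: 5.5
```

```bash
python3 -c "from h import *;st()"
```

```text
t 6.3 TCP local [-0.0007 -0.0064  0.0619] toolx,y,z local [[-1.0, 0.002, 0.001], [0.002, 1.0, -0.0], [-0.001, -0.0, -1.0]] F local [-4.55  0.83 10.81] w 0.0004 q [-0.32  0.14  2.09 -0.    0.91 -1.81]
```

>>> step_arm(plan=[[[0,0,0.002,0],[0,0,0.002,0],[0,0,-0.03,0],[0,0,-0.08,0],[0,0,-0.13,0],[0,0,-0.18,0],[0,0,-0.23,0],[0,0,-0.26,0]]])

```text
time: 7.3
tool_pos: [0.5067, -0.0626, 0.3248]
tool_rot: [0.042, 0.999, -0.001, 0.002]
force: [-0.8, -0.2, 0.2]
gripper_width: 0.0003
grasp_force: 0.0
```

>>> step_arm(plan=[[[0,-0.05,0,0],[0,-0.1,0,0],[0,-0.15,0,0],[0,-0.195,0,0],[0,-0.195,0.04,0],[0,-0.195,0.08,0],[0,-0.195,0.12,0],[0,-0.195,0.14,0]]])

```text
time: 8.3
tool_pos: [0.4883, -0.2559, 0.1782]
tool_rot: [0.042, 0.999, 0.001, -0.002]
force: [-0.2, -0.8, 0.1]
gripper_width: 0.0004
grasp_force: 0.0
```

```bash
python3 -c "
from h import *;st()
a=snapshot('top')['pixels'][150:300,200:400];b=snapshot('scene')['pixels'][130:310,230:430]
cv2.imwrite('pics/d2.png',np.hstack([cv2.resize(a,(400,300)),cv2.resize(b,(400,360))[:300]]))"
```

```text
t 8.3 TCP local [-0.0025 -0.2006  0.1782] toolx,y,z local [[-1.0, 0.003, 0.004], [0.003, 1.0, 0.002], [-0.004, 0.002, -1.0]] F local [-0.12 -0.76  0.11] w 0.0004 q [-0.67  0.07  1.93 -0.    1.15 -2.15]
```

View pics/d2.png

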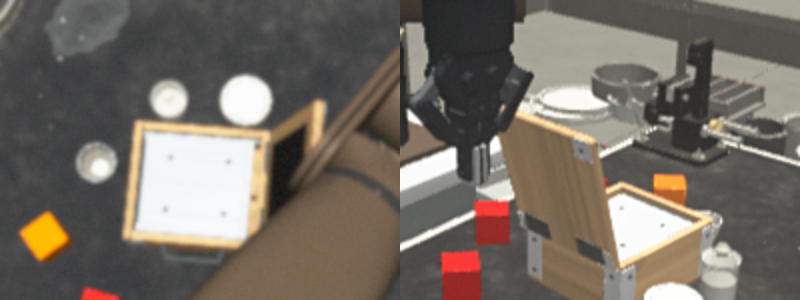

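The flap lies flat at (190,185), and the fingers stand outside the lid. I'll push the lid up past vertical.

>>> step_arm(plan=[[[0,0.015,0,0],[0,0.03,0,0],[0,0.042,0,0],[0,0.05,0,0],[0,0.057,0,0],[0,0.064,0,0],[0,0.071,0,0],[0,0.078,0,0]]])

```text
time: 9.4
tool_pos: [0.4968, -0.1797, 0.1826]
tool_rot: [0.043, 0.999, -0.001, 0.001]
force: [-2.3, -5.1, 8.1]
gripper_width: -0.0001
grasp_force: 5.5
```

>>> step_arm(plan=[[[0,0.007,0,0],[0,0.014,0,0],[0,0.02,0,0],[0,0.026,0,0],[0,0.032,0,0],[0,0.038,0,0],[0,0.044,0,0],[0,0.05,0,0]]])

```text
time: 10.4
tool_pos: [0.5013, -0.1291, 0.1824]
tool_rot: [0.043, 0.999, -0.0, 0.001]
force: [0.7, -2.7, 0.9]
gripper_width: -0.0001
grasp_force: 1.4
```

```bash
python3 -c "
from h import *;st()
a=snapshot('top')['pixels'][150:300,200:400];b=snapshot('scene')['pixels'][130:310,230:430]
cv2.imwrite('pics/d3.png',np.hstack([cv2.resize(a,(400,300)),cv2.resize(b,(400,360))[:300]]))"
```

```text
t 10.4 TCP local [ 1.000e-04 -7.320e-02  1.824e-01] toolx,y,z local [[-1.0, 0.003, -0.003], [0.003, 1.0, -0.001], [0.003, -0.001, -1.0]] F local [ 0.89 -2.68  0.94] w -0.0001 q [-0.45 -0.02  2.01  0.    1.15 -1.93]
```

View pics/d3.png

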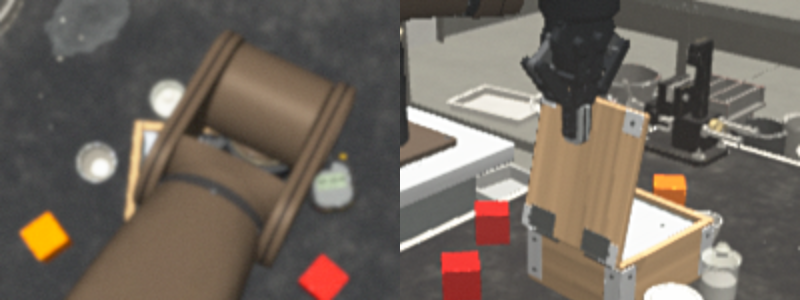

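The lid is now past upright (tip at (580,105)) and leaning inward. The stopwatch at (333,185) is undisturbed. Next is the closing arc, done slowly.

>>> step_arm(plan=[[[0,0.009,0.001,0],[0,0.018,0.003,0],[0,0.027,0.006,0],[0,0.035,0.01,0],[0,0.042,0.015,0],[0,0.049,0.019,0],[0,0.056,0.024,0],[0,0.0625,0.03,0]]])

```text
time: 11.5
tool_pos: [0.5055, -0.0663, 0.1508]
tool_rot: [0.042, 0.999, 0.0, -0.0]
force: [-0.9, -0.4, 1.9]
gripper_width: -0.0002
grasp_force: 0.9
```

>>> step_arm(plan=[[[0,0.004,0.005,0],[0,0.008,0.01,0],[0,0.012,0.015,0],[0,0.015,0.019,0],[0,0.018,0.023,0],[0,0.02,0.027,0],[0,0.022,0.031,0],[0,0.024,0.035,0]]])

```text
time: 12.5
tool_pos: [0.5077, -0.0428, 0.116]
tool_rot: [0.042, 0.999, 0.0, -0.0]
force: [0.2, 1.3, 0.7]
gripper_width: 0.0005
grasp_force: 0.7
```

```bash
python3 -c "from h import *;st()"
```

```text
t 12.5 TCP local [-0.0007  0.0134  0.116 ] toolx,y,z local [[-1.0, 0.002, 0.0], [0.002, 1.0, 0.0], [-0.0, 0.0, -1.0]] F local [0.07 1.29 0.74] w 0.0005 q [-0.28  0.05  2.07  0.    1.02 -1.77]
```

Next, the last 36 mm, slowly.

>>> step_arm(plan=[[[0,0.002,0.004,0],[0,0.004,0.008,0],[0,0.006,0.012,0],[0,0.007,0.015,0],[0,0.008,0.018,0],[0,0.009,0.021,0],[0,0.01,0.024,0],[0,0.01,0.026,0]]])

```text
time: 13.5
tool_pos: [0.5086, -0.0327, 0.0902]
tool_rot: [0.043, 0.999, 0.0, 0.0]
force: [-0.1, 0.9, 0.7]
gripper_width: -0.0003
grasp_force: 0.5
```

>>> step_arm(plan=[[[0,0,0.002,0],[0,0,0.004,0],[0,0,0.006,0],[0,0,0.008,0],[0,0,0.009,0],[0,0,0.01,0],[0,0,0.011,0],[0,0,0.012,0]]])

```text
time: 14.5
tool_pos: [0.5086, -0.033, 0.08]
tool_rot: [0.042, 0.999, 0.0, -0.001]
force: [-5.9, 1.2, 14.1]
gripper_width: -0.0004
grasp_force: 7.1
```

```bash
python3 -c "from h import *;st()"
```

```text
t 14.5 TCP local [-0.0006  0.0232  0.08  ] toolx,y,z local [[-1.0, 0.002, 0.002], [0.002, 1.0, 0.0], [-0.002, 0.0, -1.0]] F local [-6.02  0.72 14.08] w -0.0004 q [-0.26  0.11  2.09 -0.    0.95 -1.75]
```

The lid is at its stop (z 0.080, 14 N). I'll hold briefly, then lift off.

>>> step_arm(plan=[[[0,0,0.001,0],[0,0,0.001,0],[0,0,-0.01,0],[0,0,-0.05,0],[0,0,-0.1,0],[0,0.04,-0.14,0],[0,0.09,-0.14,0],[0,0.14,-0.14,0]]])

```text
time: 15.5
tool_pos: [0.5209, 0.1075, 0.2193]
tool_rot: [0.043, 0.999, -0.0, 0.001]
force: [0.6, -1.5, -0.6]
gripper_width: 0.0002
grasp_force: 0.0
```

>>> step_arm(plan=[[[0,0.05,0,0],[0,0.1,0,0],[0,0.1,0,0],[0,0.1,0,0]]])

```text
time: 16.0
tool_pos: [0.5287, 0.2058, 0.2179]
tool_rot: [0.042, 0.999, -0.0, -0.0]
force: [0.1, -0.3, -0.5]
gripper_width: 0.0001
grasp_force: 0.0
```

```bash
python3 -c "
from h import *;st()
a=snapshot('top')['pixels'][150:300,200:400];b=snapshot('scene')['pixels'][130:310,230:430]
cv2.imwrite('pics/d4.png',np.hstack([cv2.resize(a,(400,300)),cv2.resize(b,(400,360))[60:]]))"
```

```text
t 16.0 TCP local [-2.000e-04  2.629e-01  2.179e-01] toolx,y,z local [[-1.0, 0.002, 0.0], [0.002, 1.0, -0.001], [-0.0, -0.001, -1.0]] F local [ 0.11 -0.33 -0.52] w 0.0001 q [ 0.19  0.06  1.86 -0.    1.22 -1.29]
```

View pics/d4.png

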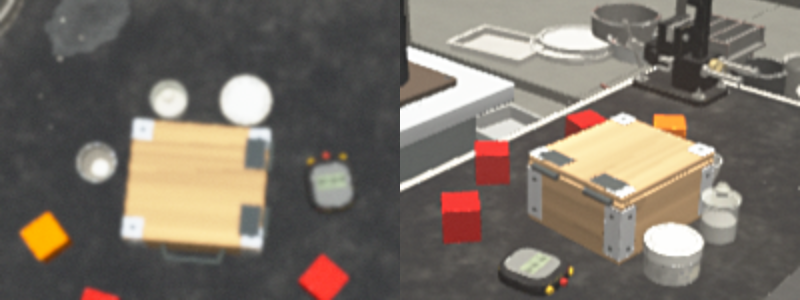

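The lid lies flat and flush on the case (195,185), and the tin, bottle, crucible and stopwatch are where they were.

```bash
python3 -c "from cell import *;print(job_done())"
```

```text
the job is handed in; nothing more can be done
None
```

The flap was pushed flat first, then the lid was pressed fully shut; the pictures show the things round the case undisturbed, and the job was handed in at about 16 s.

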